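# Roll out the rear tyres on the set-up board

## Robot

A 6-joint arm with a two-finger parallel gripper is mounted at the origin on the work surface. World frame = base frame: x ahead of the robot, y to its left, z up, the work surface at z = 0. Lengths are in m, angles in rad, forces in N, time in s.
With the tool pointing down it reaches from about 0.35 to 0.775 m from the base axis. Payload 7.3 kg.
Tool frame: the origin (TCP) lies on the mounting face of the last link; the fingertips stand 178 mm ahead of it and the grasp point (between the pads) lies 159 mm ahead of it (robot.tcp_to_tips is the distance from the TCP to the fingertips, in m); z points along the fingers, y is the direction in which the jaws open and shut (so a half turn about z gives the same grasp; the last joint's range is limited). The gripper opens to 92 mm and grips with 3 to 60 N. Pads are 19 mm wide; open, the fingers measure 130 mm over their backs; the gripper's body (75 mm by 190 mm) begins 47 mm behind the grasp point.
Start: joints at [-1.266, 0.342, 1.524, -0, 1.275, -0.146], TCP at [0.229, -0.473, 0.405] pointing down, gripper open.
Joint ranges: [-2.53, 2.53], [-0.77, 2.02], [0.04, 2.7], [-1, 4.14], [0.28, 2.66], [-3.11, 3.11]. Speed limits (rad/s): [2.57, 2.57, 3.14, 3.14, 3.14, 3.14].

## Interface

Orientations are given as [roll, pitch, yaw] about the fixed x, y, z axes, in that order (R = Rz(yaw) Ry(pitch) Rx(roll)).
In Python, from cell import robot, viewer gives the robot as it stands.
- The arm moves only by the shell command python3 -m creep 'ROWS' [OPENING] [FORCE]. ROWS is JSON, a list that holds one entry, the list of rows, each a list of 6 numbers: the shift along the world's x, y, z in mm, then the turn, a rotation vector about the world's x, y, z in degrees. A call has 1 to 5 rows; each row shifts and turns the pose as measured when the row begins; what a row does not reach is not made up. A row lasts 1/12 s, in which the tool goes at most 41.7 mm and 7.16 degrees, less where a joint would pass 70% of its speed; a pose out of reach is approached as far as the arm can. A call with a gripper value outside its range is refused whole. OPENING is the closure, from -1 (fully open) to 1 (shut), set as the call begins (- or left out, the last holds). The fingers move at their own pace and stop on an object; FORCE is the grip in N (left out, the last holds). Time passes only in rows, so rows that do not move let the fingers close. It gives the time, the measured TCP pose, the force and the opening at its end, in the units of the state.
- robot.observe(): the state, without advancing time (a new reading comes with each control period).
- viewer.read_camera(name): name is "scene" or "top" or "wrist"; returns the picture (384x512x3 uint8, blue, green, red); there is no depth.
- viewer.camera_model(name): a dict with "fx", "fy", "cx", "cy" (pixels), "pose" (4x4, takes a point from camera to world coordinates); the wrist camera has in their place "mount" (4x4, takes a point from camera to tool coordinates, whose origin is the TCP and whose axes are the flange's). Camera axes: x right, y up, looking along -z (the intrinsics and any distortion apply to the point x, -y, -z); pixel columns grow to the right and rows downward; lengths in m; the calibration is good to about 2 mm. A picture is of the moment at which its call begins: read the wrist's pose just before it. camera_model takes no time and is no camera call.
- robot.hand_in(): hands the job in, once; it reports no verdict.
The state is a dict: "time": time; "qpos": joint angles; "qvel": joint speeds; "joint_efforts": joint torques, N m; "tool_pos": TCP position; "tool_rot": TCP orientation; "contact_force": force on the tool from outside, world axes, zero at the start; "torque": the same for the moment, N m; "opening": finger opening in m.
Only numpy, scipy, OpenCV 4.12 (cv2) and the standard library are available. Lean on these libraries where they do the work, as an engineer would, in place of code of your own. Each camera call takes 0.05 s, during which the arm holds its last target. There are 200 camera calls.

## Task

Measure the roll-out of the pan car's rear wheel set: with the fingertips on top of a tyre, roll it along the set-up board towards the robot's left for exactly one full turn of the wheels, so that the paint ticks on the tyres come down onto the board again, and leave it standing there, still square to the board. Work only from the tops of the tyres, in as many strokes as you like; do not shove the wheel set from behind, grip it or lift it, and leave everything else where it is.

Things in the scene. Friction and masses are not known exactly. Their poses are not given: they have to be found in the camera images.
- wheelset: loose rear wheel set of a 1:12 pan car, 120 g, all one piece: a steel axle 6.4 mm thick, 176 mm long, with a black foam tyre (40 mm diameter, 36 mm wide, white spoked rim) at each end and a 36 mm spur gear between. Origin: on the axle line midway between the tyres, 20 mm above the board. x runs along the axle; z points up at the start and turns with the wheels
- tyre_near (a point): centre of the tyre at the end of the axle nearer the robot, on the axle line at x = -67 mm of the wheel set, mid-width (the tyre reaches 18 mm to either side along the axle); the tyre's top is 20 mm above this point, 40 mm above the board. A fingertip driving the tyre's top moves twice as far as the axle, so it runs off the front after a short stroke
- tyre_far (a point): the same point of the tyre at the far end, x = +67 mm. The tyres are firm. Let go after a slow push (axle at 30 mm/s) the wheel set rolls on by less than 3 mm and then stays where it is
- tick (a point): the white paint tick on the tread of the near tyre (2.5 mm wide, across the tread and the outer sidewall; the far tyre has the same), at -z of the wheel set, 20 mm from the axle line; at the start it is at the bottom, on the board. One full turn without slipping carries the axle 126 mm
- board: fixed white set-up board, flat, 360 x 360 mm, 10 mm thick, on the table. Origin: centre of its underside. x points roughly away from the robot; y is the direction to roll in, roughly to the robot's left. A heavy dark zero line runs along x at y = -80 mm, where the axle stands at the start to within a few mm; 10 mm scales run along both margins, beyond x = -152 and +152 mm
- flywheel: bystander: loose brass flywheel, 30 mm in diameter, 13 mm high, lying on the far margin of the board. Origin: centre of its underside
- mount: bystander: loose machined aluminium motor mount, 40 mm wide and 40 mm high, standing on the margin of the board nearest the robot. Origin: centre of its underside, in the plane of its upright plate
- gearbox: bystander: red gearbox case with a grey silicone seam, about 76 x 80 mm and 44 mm high, on the table to the left of the board. Origin: centre of its underside
- rim_a: bystander: bare white spoked rim, 31 mm in diameter, 36 mm high, standing on its end on the table to the right of the board. Origin: centre of its underside
- rim_b: bystander: a second bare white spoked rim like the first, near it
- driver: bystander: hex driver with a round aluminium handle, 216 mm long and 19 mm high, lying on the table to the left of the board. Origin: on the table under the front end of the handle; its x axis runs along the blade
Things that resemble listed ones, but are neither listed nor needed, are in the scene too. There is more than one size of the wheelset; the job needs the middle-sized.

How it is judged:
On the way:
1. half way: the wheels have rolled about half a turn, so the paint ticks are up, and the axle has gone about half the distance (angle between wheelset's own z axis and vertical above 2.3 rad and distance of wheelset from where it was at the start of the episode between 0.042 and 0.084 m), for 0.02 s.
At the end, for the whole second after the job is handed in: the axle stands at rest on the board 126 mm (within 7 mm) from where it started, further along the board's y axis, the wheels turned back to ticks-down within 0.45 rad, the axle square to the board within 0.12 rad (distance of wheelset from where it was at the start of the episode between 0.1187 and 0.1327 m and y of wheelset in the frame of board above 0.03 m and angle between wheelset's own z axis and vertical below 0.45 rad and angle between the x axis of wheelset and the x axis of board, either way round below 0.12 rad and height (world z) of wheelset between 0.027 and 0.033 m and linear speed of wheelset below 0.01 m/s and angular speed of wheelset below 0.4 rad/s); the robot touches nothing.
It fails at once if the wheel set is lifted off the board (axle more than 8 mm up) (height (world z) of wheelset above 0.038 m).
It fails at once if the wheel set is gripped or shoved low down: a finger touches it with its tip lower than about the top third of the tyres (grasp point less than 57 mm above the table) (contact force between the fingers and wheelset above 0.3 N and height (world z) of the grasp point below 0.057 m).
It fails at once if a bystander is moved by more than 15 mm (distance of any of flywheel, mount, gearbox, rim_a, rim_b, driver from where it was at the start of the episode above 0.015 m).
It also fails if it takes over 51 s, if anything falls off the work surface, if the arm or the gripper's body presses on something with over 40 N, if the wrist force passes 120 N, or if a joint passes its speed limit or range.

## Working session

There is one attempt and no reset: what is moved stays moved. The work goes in short steps, Python scripts to look and compute and a shell command to move; the robot and the scene stay as the last step left them, time stands still between calls to the robot, and variables do not carry over. Pictures are saved under pics/ and viewed, about 8 in all and at most 12, crops included, and the job is handed in when it is done.

```bash
ls; mkdir -p pics
python3 - <<'E'
from cell import robot, viewer
import cv2, numpy as np
s=robot.observe(); print(s['time'],s['tool_pos'],s['tool_rot'],s['opening'])
for n in('scene','top'):
    cv2.imwrite(f'pics/{n}0.png',viewer.read_camera(n)); m=viewer.camera_model(n); print(n,{k:np.round(v,4).tolist() if not isinstance(v,str) else v for k,v in m.items()})
a=cv2.imread('pics/top0.png');b=cv2.imread('pics/scene0.png')
cv2.imwrite('pics/t0.png',cv2.resize(a,(800,600),interpolation=cv2.INTER_CUBIC))
E
```

```text
pics
0.0 [ 0.22870489 -0.47240587  0.40405168] [-3.14008291e+00 -2.28724152e-04  4.50802086e-01] 0.09161052653108373
scene {'fx': 419.3724, 'fy': 419.3724, 'cx': 253.0767, 'cy': 194.6876, 'pose': [[-0.591, -0.6747, 0.4422, 1.0177], [0.8066, -0.4891, 0.3318, 0.3632], [-0.0076, 0.5528, 0.8333, 0.9856], [0.0, 0.0, 0.0, 1.0]]}
top {'fx': 450.2791, 'fy': 450.2791, 'cx': 250.9267, 'cy': 189.8765, 'pose': [[0.0133, 0.9952, -0.0972, 0.3808], [-0.9999, 0.0132, -0.0012, -0.0121], [0.0001, 0.0972, 0.9953, 1.524], [0.0, 0.0, 0.0, 1.0]]}
```

View pics/t0.png

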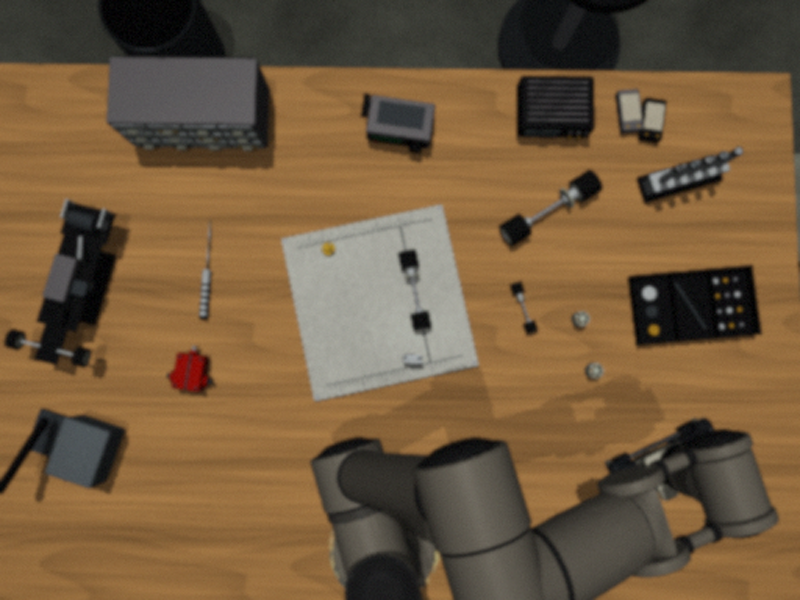

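View pics/scene0.png

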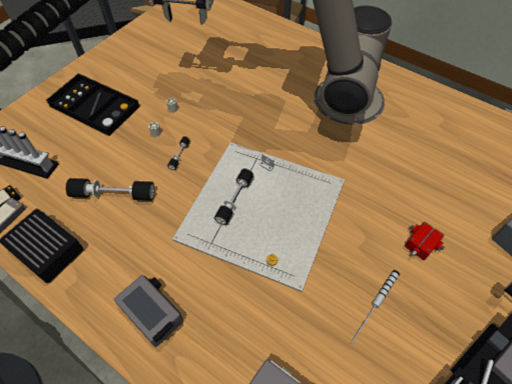

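The full-view candidates in the 800x600 top view are:
- the set on the board, tyres at (408,262) and (421,321)
- a larger one at (550,210)
- a smaller one at (523,308)

The one on the board's zero line is the middle size, so it fits. I'll measure it and confirm with a crop.

```bash
cat > h.py <<'E'
import numpy as np, cv2
from cell import robot, viewer
def ray(n,uv,z,pose=None):
    m=viewer.camera_model(n); P=np.array(m['pose'] if pose is None else pose)
    d=P[:3,:3]@np.array([(uv[0]-m['cx'])/m['fx'],-(uv[1]-m['cy'])/m['fy'],-1]); o=P[:3,3]
    return o+d*(z-o[2])/d[2]
E
python3 - <<'E'
from h import *
a=cv2.imread('pics/top0.png'); hsv=cv2.cvtColor(a,cv2.COLOR_BGR2HSV)
w=((hsv[...,1]<40)&(hsv[...,2]>120)).astype(np.uint8)
w=cv2.morphologyEx(w,cv2.MORPH_CLOSE,np.ones((15,15)))
c=max(cv2.findContours(w,0,1)[0],key=cv2.contourArea)
bx=cv2.boxPoints(cv2.minAreaRect(c)); B=np.array([ray('top',p,.01)for p in bx]); print('board',B.round(4).tolist(), B.mean(0).round(4))
for i in range(4):
    d=B[(i+1)%4]-B[i]; print(np.linalg.norm(d).round(4),np.arctan2(d[1],d[0]).round(3))
ins=np.zeros(w.shape,np.uint8); cv2.fillPoly(ins,[bx.astype(int)],1)
k=((hsv[...,2]<60)&(ins>0)).astype(np.uint8)
k=cv2.morphologyEx(k,cv2.MORPH_OPEN,np.ones((5,5)))
T=[]
for c in cv2.findContours(k,0,1)[0]:
    r=cv2.minAreaRect(c)
    if cv2.contourArea(c)>30: p=ray('top',r[0],.04); T.append(p); print('tyre',r,p.round(4))
d=T[0]-T[1];print(np.linalg.norm(d),np.arctan2(d[1],d[0]))
cv2.imwrite('pics/c1.png',cv2.resize(a[115:265,170:370],(800,600),interpolation=cv2.INTER_CUBIC))
E
```

```text
board [[0.6514, 0.2359, 0.01], [0.734, -0.1174, 0.01], [0.384, -0.1942, 0.01], [0.3049, 0.1517, 0.01]] [0.5186 0.019  0.01  ]
0.3628 -1.341
0.3583 -2.926
0.3548 1.796
0.3566 0.238
tyre ((269.5, 205.5), (9.0, 9.0), 90.0) [ 0.4748 -0.0723  0.04  ]
tyre ((261.0, 165.5), (9.0, 10.0), 90.0) [ 0.6078 -0.0427  0.04  ]
0.13619935892928872 -2.9230301168908883
```

View pics/c1.png

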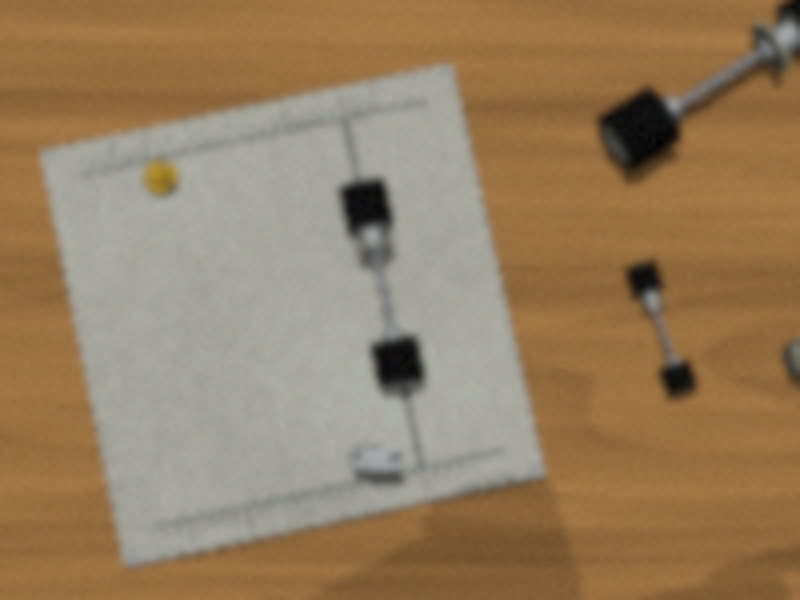

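The crop confirms it: this is the set on the zero line, with tyres about 136 mm apart against 134 mm in the spec. Its tyres in the crop are at (366,206) and (398,362). The other two sets are clearly larger and smaller. Next I move above it with the jaws along the axle, because the open fingers (±46–65 mm) reach both tyres (±49–85 mm).

```bash
python3 -m creep '[[[24,32,0,0,0,6],[24,32,0,0,0,6],[24,32,0,0,0,6],[24,32,0,0,0,6],[24,32,0,0,0,6]]]' -1 | tail -5
python3 -m creep '[[[24,32,0,0,0,6],[24,32,0,0,0,6],[24,32,0,0,0,6],[24,32,0,0,0,6],[24,32,0,0,0,6]]]' | tail -5
python3 -m creep '[[[24,32,-10,0,0,6],[24,32,-20,0,0,6],[24,32,-20,0,0,6],[0,0,-20,0,0,0],[0,0,0,0,0,0]]]'| tail -5
```

```text
time: 0.52
tool_pos: [0.3473, -0.3122, 0.4013]
tool_rot: [-3.138, 0.001, 0.981]
contact_force: [0.7, -0.2, -0.2]
opening: 0.0918
time: 0.93
tool_pos: [0.4702, -0.1435, 0.4003]
tool_rot: [-3.136, 0.0, 1.53]
contact_force: [1.5, -1.6, 0.1]
opening: 0.0917
time: 1.35
tool_pos: [0.5416, -0.0429, 0.3318]
tool_rot: [-3.139, -0.0, 1.876]
contact_force: [-0.8, -0.7, 0.0]
opening: 0.0916
```

```bash
python3 -m creep '[[[0,-14,-20,0,0,-4.6],[0,0,0,0,0,0]]]' | tail -4
cat >> h.py <<'E'
from scipy.spatial.transform import Rotation as R
def wrist(name):
    s=robot.observe(); im=viewer.read_camera('wrist'); cv2.imwrite(name,im)
    T=np.eye(4); T[:3,:3]=R.from_euler('xyz',s['tool_rot']).as_matrix(); T[:3,3]=s['tool_pos']
    return im, T@np.array(viewer.camera_model('wrist')['mount']), s
E
python3 - <<'E'
from h import *
im,P,s=wrist('pics/w1.png'); np.save('P1.npy',P); print(P.round(3))
m=viewer.camera_model('wrist');print({k:m[k] for k in m if k not in('mount','pose')})
E
```

```text
tool_pos: [0.5416, -0.0561, 0.3112]
tool_rot: [-3.137, -0.001, 1.795]
contact_force: [-1.0, -0.1, -0.8]
opening: 0.0916
[[ 0.975 -0.217 -0.053  0.526]
 [ 0.223  0.943  0.246  0.011]
 [-0.003 -0.251  0.968  0.292]
 [ 0.     0.     0.     1.   ]]
{'fx': 326.0677441724484, 'fy': 326.0677441724484, 'cx': 252.48971991148895, 'cy': 186.66269891262473}
```

View pics/w1.png

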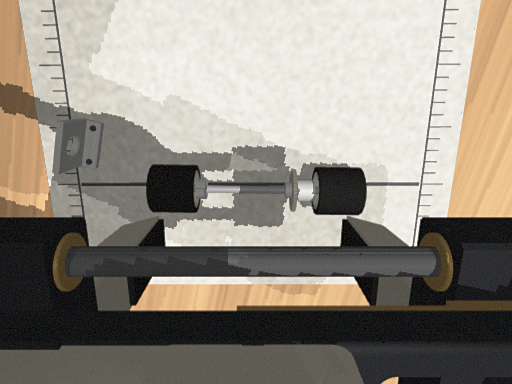

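The wrist view shows the tyres at about (174,189) and (339,190), lying parallel to the zero line at row 184. The mount is at (78,145).

```bash
cat >> h.py <<'E'
def tyres(im,P,r0=100,r1=216,prt=1):
    k=(im.max(2)<45).astype(np.uint8); k[:r0]=0; k[r1:]=0; k=cv2.morphologyEx(k,cv2.MORPH_OPEN,np.ones((9,9)))
    L=[]
    for c in cv2.findContours(k,0,1)[0]:
        x,y,w,h=cv2.boundingRect(c)
        if 35<w<75 and 25<h<75: L.append((x,y,w,h))
    L.sort()
    # inner sidewall top-of-silhouette midpoints: tread centre line taken at axle height
    Q=[ray('wrist',(x+w/2,y+h/2),.033,P) for x,y,w,h in L]
    if prt: print(L,[q.round(4).tolist() for q in Q])
    return Q
def report(name):
    im,P,s=wrist(name); Q=tyres(im,P); d=Q[1]-Q[0]; c=(Q[0]+Q[1])/2
    th=np.arctan2(d[1],d[0]); u=np.array([-np.sin(.224),np.cos(.224)])
    print('t',s['time'],'axle mid',c.round(4),'yaw',round(th,3),'len',np.linalg.norm(d).round(4),'along',round(float(c[:2]@u),4),'tool along',round(float(s['tool_pos'][:2]@u),4),'tool cross',round(float((s['tool_pos'][:2]-c[:2])@[u[1],-u[0]]),4))
E
python3 - <<'E'
from h import *
im=cv2.imread('pics/w1.png');P=np.load('P1.npy')
Q=tyres(im,P); c=(Q[0]+Q[1])/2;d=Q[1]-Q[0]; print(c,np.arctan2(d[1],d[0]))
a,b=ray('wrist',(85,184),.01,P),ray('wrist',(415,184),.01,P); print(a,b,np.arctan2(b[1]-a[1],b[0]-a[0]))
E
```

```text
[(147, 165, 48, 47), (318, 168, 47, 46)] [[0.4756, -0.0711, 0.033], [0.6128, -0.0418, 0.033]]
[ 0.54421486 -0.05645313  0.033     ] 0.21057084551877966
[ 0.39545971 -0.09152617  0.01      ] [ 0.68233745 -0.02565787  0.01      ] 0.2256923311706208
```

```bash
python3 -m creep '[[[2,-5,-25,0,0,0],[1,-4,-25,0,0,0],[0,0,-20,0,0,0],[0,0,-6,0,0,0],[0,0,0,0,0,0]]]' -1 | tail -4; python3 -m creep '[[[0,0,-3,0,0,0],[0,0,0,0,0,0]]]' | tail -4
```

```text
tool_pos: [0.5469, -0.0674, 0.2454]
tool_rot: [3.129, 0.005, 1.801]
contact_force: [0.1, -0.4, -0.2]
opening: 0.092
tool_pos: [0.5475, -0.068, 0.2452]
tool_rot: [3.126, 0.007, 1.801]
contact_force: [-0.4, 1.0, 0.4]
opening: 0.092
```

```bash
python3 -m creep '[[[0,0,-5,0,0,0],[0,0,-5,0,0,0]]]' | tail -4
python3 - <<'E'
from h import *
s=robot.observe()
for k in s: print(k,np.round(s[k],4))
im,P,s=wrist('pics/w2.png')
E
```

```text
tool_pos: [0.5485, -0.0682, 0.2383]
tool_rot: [3.12, 0.01, 1.801]
contact_force: [-0.2, -0.1, 0.1]
opening: 0.0917
time 2.3167
qpos [-0.2627  0.5713  1.6629  0.0019  0.8842 -0.4944]
qvel [ 0.0016  0.0617  0.0321 -0.0004 -0.1331 -0.0044]
joint_efforts [-6.03000e-02 -4.97628e+01 -1.93667e+01  4.59000e-02  1.55600e-01
  7.00000e-04]
tool_pos [ 0.5485 -0.0682  0.2383]
tool_rot [3.1205 0.0097 1.8013]
contact_force [-0.2354 -0.1393  0.0978]
torque [ 0.0116 -0.0904  0.0123]
opening 0.0917
```

View pics/w2.png

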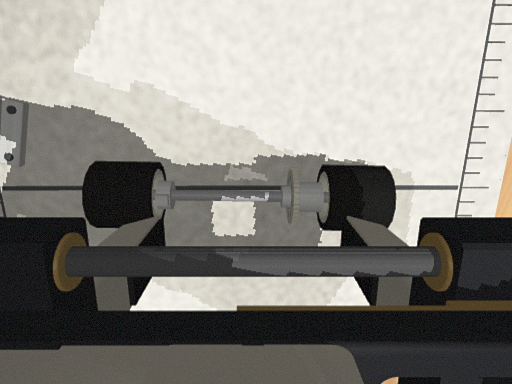

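```bash
cat >> h.py <<'E'
U=np.array([-np.sin(.224),np.cos(.224)]); X=np.array([U[1],-U[0]]); C0=np.array([.5435,-.057])
def st():
    s=robot.observe(); r=R.from_euler('xyz',s['tool_rot']); g=R.from_euler('xyz',[np.pi,0,1.795])
    d=np.array(s['tool_pos'][:2])-C0
    print('t',round(s['time'],2),'tool rel start axle: along',round(d@U*1e3,1),'cross',round(d@X*1e3,1),'tip z',round((s['tool_pos'][2]-robot.tcp_to_tips)*1e3,1),'rot fix deg',np.degrees((g*r.inv()).as_rotvec()).round(2),'F',np.round(s['contact_force'],1))
E
python3 -c "
from h import *
st();report('pics/w3.png')"
python3 -m creep '[[[-3,0,-3,1,0.7,0],[0,0,0,0,0,0]]]' >/dev/null; python3 -c "
from h import *
st()"
```

```text
t 2.37 tool rel start axle: along -11.9 cross 2.3 tip z 59.4 rot fix deg [ 0.25  1.24 -0.37] F [ 0.2  0.3 -0.7]
[(83, 162, 73, 54), (327, 166, 69, 50)] [[0.4733, -0.0676, 0.033], [0.6122, -0.037, 0.033]]
t 2.3667 axle mid [ 0.5428 -0.0523  0.033 ] yaw 0.217 len 0.1422 along -0.1715 tool along -0.1882 tool cross 0.0019
t 2.58 tool rel start axle: along -10.9 cross -1.0 tip z 56.3 rot fix deg [-0.86  0.42 -0.39] F [-1.3 -0.2  0.2]
```

```bash
python3 -m creep '[[[0,2,-5,-0.8,0.4,-0.3],[0,1,-4,0,0,0],[0,0,-1,0,0,0]]]' >/dev/null; python3 -c "
from h import *
st()"; python3 -m creep '[[[0,0,-2,0,0,0],[0,0,-1,0,0,0]]]' >/dev/null; python3 -c "
from h import *
st()"
```

```text
t 2.83 tool rel start axle: along -8.3 cross -0.1 tip z 48.1 rot fix deg [ 0.11  0.11 -0.05] F [-6.2 -2.2 18.1]
t 3.0 tool rel start axle: along -8.5 cross -0.2 tip z 48.3 rot fix deg [ 0.28  0.19 -0.1 ] F [-4.2 -0.6 11.7]
```

```bash
python3 -m creep '[[[-1,4,-0.5,0,0,0],[-1,4,-0.5,0,0,0],[-1,4,-0.5,0,0,0],[-1,4,-0.5,0,0,0]]]' >/dev/null; python3 -c "
from h import *
st()
report('pics/w4.png')"
```

```text
t 3.33 tool rel start axle: along 7.5 cross -0.2 tip z 49.3 rot fix deg [ 0.51  0.43 -0.04] F [-2.5 -0.1  6.2]
[(340, 189, 71, 27)] [[0.6079, -0.0223, 0.033]]Traceback (most recent call last):
  File "<string>", line 4, in <module>
    report('pics/w4.png')
    ~~~~~~^^^^^^^^^^^^^^^
  File "h.py", line 24, in report
    im,P,s=wrist(name); Q=tyres(im,P); d=Q[1]-Q[0]; c=(Q[0]+Q[1])/2
                                         ~^^^
IndexError: list index out of range
```

```bash
python3 -m creep '[[[-1,4,-0.8,0.4,0.3,0],[-1,4,-0.8,0,0,0],[-1,4,-0.7,0,0,0],[-1,4,-0.7,0,0,0]]]' >/dev/null; python3 -c "
from h import *
st()"
python3 -m creep '[[[0,0,8,0,0,0],[3,-12,12,0,0,0],[4,-16,6,0,0,0],[2,-10,0,0,0,0],[0,0,0,0,0,0]]]' >/dev/null; python3 -c "
from h import *
st()
report('pics/w5.png')"
```

```text
t 3.72 tool rel start axle: along 24.9 cross 0.0 tip z 49.0 rot fix deg [ 0.29  0.39 -0.04] F [-2.9 -0.9  7.5]
t 4.13 tool rel start axle: along -13.5 cross 0.4 tip z 76.0 rot fix deg [ 0.34  0.27 -0.23] F [ 0.3 -0.8 -0.2]
[(103, 127, 67, 62), (332, 160, 61, 33)] [[0.47, -0.0538, 0.033], [0.6113, -0.0332, 0.033]]
t 4.1333 axle mid [ 0.5407 -0.0435  0.033 ] yaw 0.145 len 0.1427 along -0.1625 tool along -0.1898 tool cross 0.0002
```

View pics/w5.png

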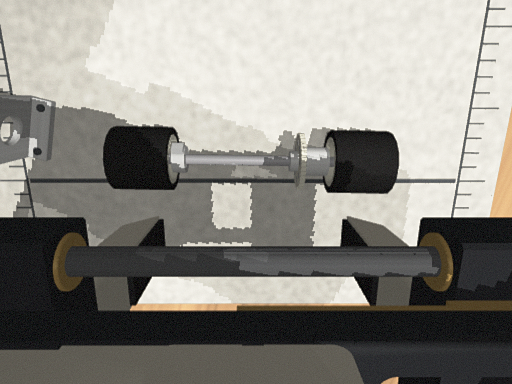

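```bash
sed -i 's/im.max(2)<45/im.max(2)<75/' h.py
python3 - <<'E'
from h import *
im,P,s=wrist('pics/w6.png'); Q=tyres(im,P,r1=205)
for q in Q: print(((q[:2]-C0)@U).round(4))
E
python3 -m creep '[[[-2.5,10,0,0.3,0.3,-0.2],[-2.5,11,-12,0,0,0],[0,0,-9,0,0,0],[0,0,-5,0,0,0],[0,0,-1,0,0,0]]]' >/dev/null; python3 -c "
from h import *
st()"
```

```text
[(103, 127, 68, 64), (331, 132, 68, 62)] [[0.4702, -0.0536, 0.033], [0.6098, -0.0238, 0.033]]
0.0196
0.0176
t 4.65 tool rel start axle: along 13.6 cross -0.1 tip z 48.3 rot fix deg [-0.07 -0.19 -0.1 ] F [-3.7 -2.3 26. ]
```

```bash
python3 -m creep '[[[-1,4,0,0,0,0],[-1,4,-0.5,0,0,0],[-1,4,-0.5,0,0,0]]]' >/dev/null; python3 -c "
from h import *
st()"
python3 -m creep '[[[-1,4,-0.7,0.3,0.3,0],[-1,4,-0.8,0,0,0],[-1,4,-0.7,0,0,0]]]' >/dev/null; python3 -c "
from h import *
st()"
python3 -m creep '[[[0,0,8,0,0,0],[3,-12,12,0,0,0],[4,-16,6,0,0,0],[2,-5,0,0,0,0],[0,0,0,0,0,0]]]' >/dev/null; python3 -c "
from h import *
st()
im,P,s=wrist('pics/w7.png'); Q=tyres(im,P,r1=205)
for q in Q: print(((q[:2]-C0)@U).round(4))"
```

```text
t 4.9 tool rel start axle: along 26.2 cross -0.1 tip z 49.3 rot fix deg [ 0.02 -0.15 -0.18] F [-0.3  0.3  6.5]
t 5.15 tool rel start axle: along 39.4 cross 0.4 tip z 49.0 rot fix deg [-0.22 -0.29 -0.26] F [-0.6 -0.3  7.5]
t 5.57 tool rel start axle: along 6.5 cross 1.7 tip z 75.9 rot fix deg [-0.28 -0.5  -0.47] F [-0.2 -0.2 -1. ]
[(107, 139, 67, 63), (333, 144, 66, 61)] [[0.4671, -0.0395, 0.033], [0.6065, -0.0089, 0.033]]
0.034
0.0329
```

```bash
python3 -m creep '[[[-3,7,0,-0.3,-0.5,-0.4],[-2,7,-12,0,0,0],[0,0,-9,0,0,0],[0,0,-4,0,0,0],[0,0,-1,0,0,0]]]' >/dev/null; python3 -c "
from h import *
st()"
python3 -m creep '[[[-1,4,-0.3,0,0,0],[-1,4,-0.5,0,0,0],[-1,4,-0.6,0,0,0],[-1,4,-0.7,0,0,0]]]' >/dev/null; python3 -c "
from h import *
st()"
python3 -m creep '[[[-1,4,-0.7,0,0,0],[-1,4,-0.8,0,0,0],[-1,4,-0.7,0,0,0]]]' >/dev/null; python3 -c "
from h import *
st()"
python3 -m creep '[[[0,0,8,0,0,0],[3,-12,12,0,0,0],[4,-16,6,0,0,0],[2,-6,0,0,0,0],[0,0,0,0,0,0]]]' >/dev/null; python3 -c "
from h import *
st()
im,P,s=wrist('pics/w8.png'); Q=tyres(im,P,r1=205)
for q in Q: print(((q[:2]-C0)@U).round(4))"
```

```text
t 6.03 tool rel start axle: along 25.2 cross -0.7 tip z 48.5 rot fix deg [ 0.03  0.03 -0.04] F [-1.7 -1.5 21.3]
t 6.37 tool rel start axle: along 42.2 cross -0.7 tip z 49.4 rot fix deg [ 0.18  0.16 -0.12] F [-0.6 -1.8  7.7]
t 6.62 tool rel start axle: along 55.6 cross -0.7 tip z 49.3 rot fix deg [ 0.27  0.27 -0.18] F [-1.8 -0.2  8.6]
t 7.03 tool rel start axle: along 21.7 cross 0.2 tip z 76.5 rot fix deg [ 0.24  0.14 -0.37] F [-0.4  0.3 -0.6]
[(106, 133, 67, 63), (332, 138, 67, 61)] [[0.4637, -0.0232, 0.033], [0.6031, 0.0069, 0.033]]
0.0507
0.0491
```

```bash
python3 -m creep '[[[-2,7,0,0.2,0.1,-0.4],[-2,8,-12,0,0,0],[0,0,-9,0,0,0],[0,0,-4,0,0,0],[0,0,-1,0,0,0]]]' >/dev/null; python3 -c "
from h import *
st()"
python3 -m creep '[[[-1,4,-0.3,0,0,0],[-1,4,-0.5,0,0,0],[-1,4,-0.6,0,0,0],[-1,4,-0.7,0,0,0]]]' >/dev/null
python3 -m creep '[[[-1,4,-0.7,0,0,0],[-1,4,-0.8,0,0,0],[-1,4,-0.7,0,0,0]]]' >/dev/null; python3 -c "
from h import *
st()"
python3 -m creep '[[[0,0,8,0,0,0],[3,-12,12,0,0,0],[4,-16,6,0,0,0],[2,-6,0,0,0,0],[0,0,0,0,0,0]]]' >/dev/null; python3 -c "
from h import *
st()
im,P,s=wrist('pics/w9.png'); Q=tyres(im,P,r1=205)
for q in Q: print(((q[:2]-C0)@U).round(4))"
```

```text
t 7.5 tool rel start axle: along 41.1 cross -0.7 tip z 48.8 rot fix deg [-0.05 -0.04  0.08] F [ 0.5 -0.9 16.1]
t 8.08 tool rel start axle: along 70.8 cross -0.5 tip z 49.4 rot fix deg [ 0.12  0.09 -0.03] F [-0.7 -0.5  8.6]
t 8.5 tool rel start axle: along 36.4 cross 0.6 tip z 77.1 rot fix deg [ 0.08 -0.05 -0.2 ] F [-0.1  0.6 -1.1]
[(106, 132, 67, 63), (332, 136, 66, 62)] [[0.4598, -0.0075, 0.033], [0.5991, 0.0226, 0.033]]
0.0669
0.0652
```

View pics/w9.png

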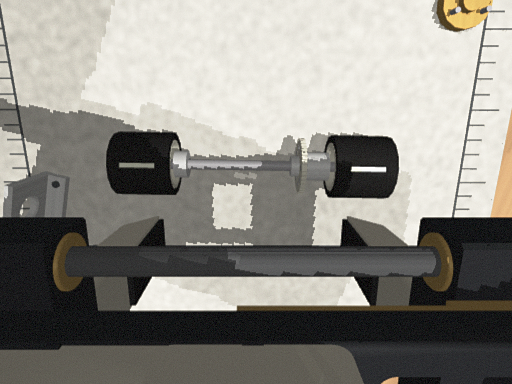

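Both ticks are now up, at (136,165) and (369,169) in the wrist view, so the half-way condition is met. I'll use the ticks to check the rolled distance.

Run:
```python
from h import *
im,P,s=wrist('pics/w10.png')
st()
for c in [(136,165),(369,169)]:
    sub=(im[155:180,c[0]-25:c[0]+25].min(2)>110).astype(np.uint8)
    y,x=np.nonzero(sub); p=ray('wrist',(x.mean()+c[0]-25,y.mean()+155),.05,P); print(len(x),((p[:2]-C0)@U).round(4),y.mean()+155)
# silhouette: project circle at axle along a -> rows, compare with bbox rows
m=viewer.camera_model('wrist')
for a in (.060,.063,.066):
    out=[]
    for cr in(-.067,.067):
        t=np.linspace(0,2*np.pi,200); pts=np.array([[*(C0+U*(a+.02*np.sin(q))+X*cr),.03+.02*np.cos(q)] for q in t])
        q=(pts-P[:3,3])@P[:3,:3]; v=m['cy']+m['fy']*q[:,1]/q[:,2]; out+=[v.min().round(1),v.max().round(1)]
    print(a,out)
```

```text
t 8.6 tool rel start axle: along 37.3 cross 0.4 tip z 76.6 rot fix deg [ 0.06 -0.11 -0.23] F [ 0.1 -0.1 -1.3]
135 0.0694 165.51111111111112
192 0.0675 169.72395833333334
0.06 [np.float64(142.7), np.float64(204.9), np.float64(143.6), np.float64(205.8)]
0.063 [np.float64(137.9), np.float64(200.5), np.float64(138.8), np.float64(201.4)]
0.066 [np.float64(133.2), np.float64(196.0), np.float64(134.1), np.float64(196.9)]
```

```bash
python3 -m creep '[[[-2,8,0,0,0,-0.2],[-2,8,-12,0,0,0],[0,0,-9,0,0,0],[0,0,-4,0,0,0],[0,0,-1,0,0,0]]]' >/dev/null; python3 -c "
from h import *
st()"
python3 -m creep '[[[-1,4,-0.3,0,0,0],[-1,4,-0.5,0,0,0],[-1,4,-0.6,0,0,0],[-1,4,-0.7,0,0,0]]]' >/dev/null
python3 -m creep '[[[-1,4,-0.7,0,0,0],[-1,4,-0.8,0,0,0],[-1,4,-0.7,0,0,0]]]' >/dev/null; python3 -c "
from h import *
st()"
python3 -m creep '[[[0,0,8,0,0,0],[3,-12,12,0,0,0],[4,-16,6,0,0,0],[2,-6,0,0,0,0],[0,0,0,0,0,0]]]' >/dev/null; python3 -c "
from h import *
st()
im,P,s=wrist('pics/w11.png'); Q=tyres(im,P,r1=205)
for q in Q: print(((q[:2]-C0)@U).round(4))"
```

```text
t 9.02 tool rel start axle: along 57.8 cross -0.3 tip z 48.8 rot fix deg [ 0.   -0.2  -0.06] F [-0.6 -0.8 14.7]
t 9.6 tool rel start axle: along 87.4 cross -0.1 tip z 49.3 rot fix deg [ 0.17 -0.08 -0.17] F [-1.8 -0.4  7.3]
t 10.02 tool rel start axle: along 52.7 cross 1.0 tip z 77.3 rot fix deg [ 0.16 -0.17 -0.35] F [ 0.3 -0.2 -0.7]
[(107, 132, 67, 63), (332, 136, 66, 62)] [[0.4566, 0.0081, 0.033], [0.5954, 0.0385, 0.033]]
0.0828
0.0816
```

```bash
python3 -m creep '[[[-3,8,0,0.1,-0.1,-0.3],[-2,8,-12,0,0,0],[0,0,-9,0,0,0],[0,0,-4,0,0,0],[0,0,-1,0,0,0]]]' >/dev/null; python3 -c "
from h import *
st()"
python3 -m creep '[[[-1,4,-0.3,0,0,0],[-1,4,-0.5,0,0,0],[-1,4,-0.6,0,0,0],[-1,4,-0.7,0,0,0]]]' >/dev/null
python3 -m creep '[[[-1,4,-0.7,0,0,0],[-1,4,-0.8,0,0,0],[-1,4,-0.7,0,0,0]]]' >/dev/null; python3 -c "
from h import *
st()"
python3 -m creep '[[[0,0,8,0,0,0],[3,-12,12,0,0,0],[4,-16,6,0,0,0],[2,-6,0,0,0,0],[0,0,0,0,0,0]]]' >/dev/null; python3 -c "
from h import *
st()
im,P,s=wrist('pics/w12.png'); Q=tyres(im,P,r1=205)
for q in Q: print(((q[:2]-C0)@U).round(4))"
```

```text
t 10.48 tool rel start axle: along 73.6 cross -1.0 tip z 49.2 rot fix deg [-0.03 -0.16  0.  ] F [ 1.2 -1.1  8.3]
t 11.07 tool rel start axle: along 103.1 cross -0.7 tip z 49.4 rot fix deg [ 0.1  -0.01 -0.08] F [-1.   0.3  6.5]
t 11.48 tool rel start axle: along 68.3 cross 0.5 tip z 77.7 rot fix deg [ 0.09 -0.07 -0.24] F [-0.1  0.7  0.6]
[(106, 131, 67, 63), (331, 135, 67, 62)] [[0.4522, 0.024, 0.033], [0.5915, 0.0542, 0.033]]
0.0993
0.0978
```

```bash
python3 -m creep '[[[-2,8,0,0,0,-0.2],[-2,9,-13,0,0,0],[0,0,-9,0,0,0],[0,0,-4,0,0,0],[0,0,-1,0,0,0]]]' >/dev/null; python3 -c "
from h import *
st()"
python3 -m creep '[[[-1,4,-0.3,0,0,0],[-1,4,-0.5,0,0,0],[-1,4,-0.6,0,0,0],[-1,4,-0.7,0,0,0]]]' >/dev/null
python3 -m creep '[[[-1,4,-0.7,0,0,0],[-1,4,-0.8,0,0,0],[-1,4,-0.7,0,0,0]]]' >/dev/null; python3 -c "
from h import *
st()"
python3 -m creep '[[[0,0,8,0,0,0],[3,-12,12,0,0,0],[4,-16,6,0,0,0],[2,-6,0,0,0,0],[0,0,0,0,0,0]]]' >/dev/null; python3 -c "
from h import *
st()
im,P,s=wrist('pics/w13.png'); Q=tyres(im,P,r1=205)
for q in Q: print(((q[:2]-C0)@U).round(4))"
```

```text
t 11.95 tool rel start axle: along 89.8 cross -0.1 tip z 48.8 rot fix deg [ 0.03 -0.16 -0.01] F [-1.  -0.3 12.2]
t 12.53 tool rel start axle: along 119.2 cross -0.0 tip z 48.9 rot fix deg [ 0.16  0.02 -0.07] F [-1.5 -0.1  6.1]
t 12.95 tool rel start axle: along 84.4 cross 1.2 tip z 77.1 rot fix deg [ 0.15 -0.06 -0.24] F [-0.7 -0.3 -0.1]
[(105, 131, 66, 63), (330, 135, 67, 62)] [[0.4486, 0.0395, 0.033], [0.5878, 0.0697, 0.033]]
0.1152
0.1137
```

```bash
python3 -m creep '[[[-3,9,0,0,0,-0.2],[-2,10,-13,0,0,0],[0,0,-9,0,0,0],[0,0,-4,0,0,0],[0,0,-1,0,0,0]]]' >/dev/null; python3 -c "
from h import *
st()"
python3 -m creep '[[[-1,4,-0.3,0,0,0],[-1,4,-0.5,0,0,0],[-1,4,-0.6,0,0,0],[-1,4,-0.7,0,0,0],[-1,4,-0.7,0,0,0]]]' >/dev/null;  python3 -c "
from h import *
st()"
python3 -m creep '[[[0,0,8,0,0,0],[3,-12,12,0,0,0],[4,-16,10,0,0,0],[4,-16,12,0,0,0],[4,-16,12,0,0,0]]]' >/dev/null;python3 -m creep '[[[3,-12,0,0,0,0],[0,0,0,0,0,0],[0,0,0,0,0,0]]]' >/dev/null; python3 -c "
from h import *
st()
im,P,s=wrist('pics/w14.png'); Q=tyres(im,P,r1=205)
for q in Q: print(((q[:2]-C0)@U).round(4))
cv2.imwrite('pics/s14.png',viewer.read_camera('scene'))
a=cv2.imread('pics/s14.png');cv2.imwrite('pics/m.png',np.vstack([cv2.resize(im,(400,300)),cv2.resize(a[130:280,170:370],(400,300),interpolation=cv2.INTER_CUBIC)]))"
```

```text
t 13.42 tool rel start axle: along 108.2 cross 0.0 tip z 48.6 rot fix deg [ 0.1  -0.11 -0.01] F [-1.6 -0.5 14.7]
t 13.83 tool rel start axle: along 129.4 cross 0.0 tip z 48.9 rot fix deg [ 0.19  0.01 -0.08] F [-2.2 -0.9  8.2]
t 14.5 tool rel start axle: along 54.0 cross 0.7 tip z 105.9 rot fix deg [ 0.19 -0.19 -0.29] F [ 0.5 -0.3 -0. ]
[(325, 100, 60, 27)] [[0.5871, 0.0706, 0.033]]
0.1147
```

View pics/m.png

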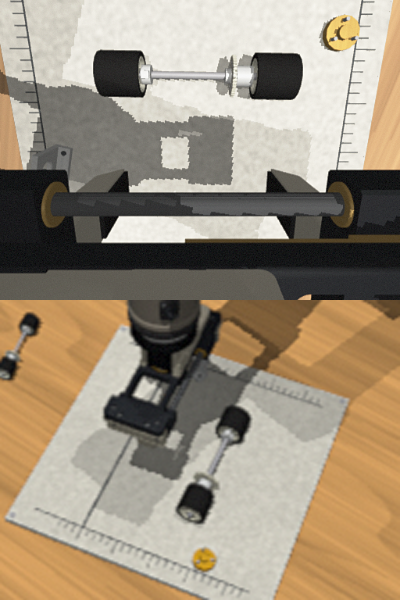

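The wheel set stands clear of the gripper, with the ticks hidden underneath. I'll measure it again in the wrist view and, independently, in the scene camera's before and after pictures.

Run:
```python
from h import *
im,P,s=wrist('pics/w15.png'); Q=tyres(im,P,r0=30,r1=180)
for q in Q: print(((q[:2]-C0)@U).round(4))
d=Q[-1]-Q[0]; print('yaw',np.arctan2(d[1],d[0]))
def sc(im,box):
    k=(im.max(2)<50).astype(np.uint8); M=np.zeros_like(k); x0,y0,x1,y1=box; M[y0:y1,x0:x1]=1; k=cv2.morphologyEx(k*M,cv2.MORPH_OPEN,np.ones((5,5)))
    o=[]
    for c in cv2.findContours(k,0,1)[0]:
        x,y,w,h=cv2.boundingRect(c)
        if cv2.contourArea(c)>80: o.append(((x+w/2,y+h/2),(w,h)))
    return sorted(o,key=lambda t:t[0][1])
A=sc(cv2.imread('pics/scene0.png'),(205,165,262,230)); B=sc(cv2.imread('pics/s14.png'),(255,175,300,245)); print(A,B)
for a,b in zip(A,B): p,q=ray('scene',a[0],.03),ray('scene',b[0],.03); print(p.round(4),q.round(4),((q-p)[:2]@U).round(4))
t=viewer.read_camera('top'); cv2.imwrite('pics/top15.png',t)
```

```text
[(120, 66, 61, 59), (326, 69, 62, 60)] [[0.4468, 0.0507, 0.033], [0.5847, 0.0808, 0.033]]
0.1265
0.1252
yaw 0.2144292590217347
[((246.0, 175.5), (12, 11)), ((224.5, 213.5), (15, 13))] [((287.5, 190.0), (13, 12)), ((269.0, 229.5), (14, 13))]
[ 0.47   -0.0719  0.03  ] [0.4425 0.0502 0.03  ] 0.1252
[ 0.6036 -0.0434  0.03  ] [0.5738 0.08   0.03  ] 0.127
```

```bash
python3 -c "
from h import *
st(); print(robot.hand_in())"
```

```text
t 14.7 tool rel start axle: along 55.1 cross 0.6 tip z 105.4 rot fix deg [ 0.18 -0.28 -0.4 ] F [ 0.3 -0.1 -0.3]
the job is handed in; nothing more can be done
None
```

I rolled the wheel set one full turn along the board in eight strokes and handed the job in at 14.7 s. In each stroke the open jaws lay along the axle with a fingertip on top of each tyre. The tips stayed at about 48–49 mm height with 6–26 N of downward force.

**Distance:** the wrist camera puts the axle about 125.9 mm from the start. The scene camera's before and after pictures give 125.2 mm for one tyre and 127.0 mm for the other. The target was 126 mm ± 7 mm.

**Squareness:** the axle's yaw measures 0.214 rad against about 0.224 rad for the board, so it is square to within about 0.01 rad.

**Half way:** both ticks were seen on top of the tyres with the axle at about 66 mm, and their position agreed with rolling without slip (about 65.3 mm).

**Not confirmed:** the final ticks-down state was not seen directly, because the ticks are hidden underneath. I infer it from the distance and from the tick check at half way. I also did not measure whether the bystanders stayed put. The mount and flywheel looked undisturbed in the last pictures, and the gripper stood clear of everything.

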